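# Refit the axle of a tilted tube rotator

### The arm

A 6-joint arm with a two-finger parallel gripper is mounted at the origin on the work surface. World frame = base frame: x ahead of the robot, y to its left, z up, the work surface at z = 0. Lengths are in m, angles in rad, forces in N, time in s.
With the tool pointing down it reaches from about 0.4 to 0.825 m from the base axis. Payload 7 kg.
Tool frame: the origin (TCP) lies between the finger pads; the fingertips stand 22 mm ahead of it and the grasp point (between the pads) lies 3 mm ahead of it; z points along the fingers, y is the direction in which the jaws open and shut (so a half turn about z gives the same grasp; the last joint's range is limited). The gripper opens to 88 mm and grips with 3 to 60 N. Pads are 19 mm wide; open, the fingers measure 130 mm over their backs; the gripper's body (78 mm by 193 mm) begins 47 mm behind the grasp point.
Start: joints at [1.561, 0.359, 0.012, 0, -1.224, -0.288], TCP at [0.198, 0.645, 0.249] pointing down, gripper open.
Joint ranges: [-3.07, 3.07], [-1.43, 2.12], [-1.02, 1.25], [-3.03, 1.67], [-3.05, -0], [-3.03, 3.03]. Speed limits (rad/s): [2.39, 2.39, 3.01, 3.14, 3.14, 3.14].

### API

Orientations are given as [roll, pitch, yaw] about the fixed x, y, z axes, in that order (R = Rz(yaw) Ry(pitch) Rx(roll)).
In Python, from station import arm, optics gives the robot as it stands. The module is installed in compiled form; this text tells all that it offers.
- The arm moves only by the tool jog_arm, never from a script. Its argument "motion" is a list that holds one entry, the list of rows, each a list of 7 numbers: the shift along the tool's x, y, z in m, then the turn, a rotation vector about the tool's x, y, z in degrees, then the finger opening in m, from 0 to 0.0876. In form: [[[x, y, z, rx, ry, rz, grip], ...]]. A call has 1 to 8 rows; each row is the pose to reach, as a shift and turn from the pose measured when the call began, along the tool's axes at that moment; what a row does not reach only later rows make up. A row lasts 1/10 s, in which the tool goes at most 50 mm and 8.59 degrees, less where a joint would pass 70% of its speed; a pose out of reach is approached as far as the arm can. A call with a gripper value outside its range is refused whole. The fingers move at their own pace and stop on an object; "newtons" is the grip in N (left out, the last holds). Time passes only in rows, so rows that repeat a pose let the fingers close. It gives the time, the measured TCP pose, the force and the opening at its end, in the units of the state.
- arm.get_state(): the state, without advancing time (a new reading comes with each control period).
- optics.grab_frame(name): name is "side" or "top"; returns the picture (420x560x3 uint8, red, green, blue); there is no depth.
- optics.camera_model(name): a dict with "mtx" (3x3 intrinsics, pixels), "R" (3x3) and "t" (3): a world point X has camera coordinates R X + t. Camera axes: x right, y down, z forward; pixel columns grow to the right and rows downward; lengths in m; the calibration is good to about 2 mm. A picture is of the moment at which its call begins. camera_model takes no time and is no camera call.
- arm.job_done(): hands the job in, once; it reports no verdict.
The state is a dict: "t": time; "q": joint angles; "qd": joint speeds; "joint_efforts": joint torques, N m; "eef_pos": TCP position; "ee_rot": TCP orientation; "force": force on the tool from outside, world axes, zero at the start; "moment": the same for the moment, N m; "width": finger opening in m.
Only numpy, scipy, OpenCV 4.12 (cv2) and the standard library are available. Lean on these libraries where they do the work, as an engineer would, in place of code of your own. Each camera call takes 0.05 s, during which the arm holds its last target.

### The job

Put the axle back into the tilted tube rotator: take the pin with the straight knurled knob and flat collar out of the white block and, without forcing it, thread it down through the upper arm, the sagging drum and the lower arm until its collar sits flush on the upper arm, then let go. Leave the other two pins in their block and the rest of the bench as it is.

Things in the scene. Friction and masses are not known exactly. Their poses are not given: they have to be found in the camera images.
- axle_knob (a point): Centre of the knurled knob of the loose steel axle, 130 mm above its tip; z runs from tip to knob. From the tip: cone 8 mm long widening from 4 to 10 mm diameter, 10 mm shaft to 104 mm, collar 26 mm diameter (104-110 mm), knob 16 mm diameter (110-150 mm). About 0.13 kg. It stands loosely in one of the block's three holes and may lean up to 5 degrees any way.
- axle_tip (a point): Centre of the flat end of the axle's conical tip; z runs up the axle.
- axle_collar (a point): Centre of the underside of the axle's collar, 104 mm above the tip; z runs up the axle.
- block: White block, 200 x 60 x 57 mm, fixed; origin at the centre of its underside, x along its length. Three upright square holes 12.5 mm wide and 42 mm depth in its top at x = -65, 0 and 65 mm; the pins stand on the hole bottoms, 15 mm above the table. Which pin stands in which hole varies.
- upper_hole (a point): Centre of the hole in the rotator's fixed upper arm, on the top face of this aluminium plate (8 mm thick, 44 mm wide). z points up along the axis of both arms' holes, 32 degrees from vertical; y is level; x points up the slope to the back plate joining the arms (inner face 52 mm away), which does not rise above this face. All three holes: 11.4 mm diameter.
- hub_hole (a point): Centre of the hole in the drum's hub (20 mm thick), on its upper face, 30 mm below upper_hole along the axis; same axes. The grey drum is 88 mm in diameter. With the axle out it sags: the hole lies 0.5 to 4.5 mm off the axis towards -x. It slides only along x, up to 5 mm either way, against about 2.5 N of friction plus its weight (0.15 kg), and stays where pushed.
- lower_hole (a point): Mouth of the hole in the lower arm (fixed plate, 8 mm thick), on its upper face, 72 mm below upper_hole along the axis; same axes.
- t_pin_top (a point): Middle of the 50 mm crossbar of another pin in the block, 103 mm above its tip; to be left there.
- ball_pin_top (a point): Centre of the 24 mm ball head of the third pin in the block, 98 mm above its tip; to be left there.
- amber_bottle: Small brown bottle, 60 mm diameter, 130 mm tall, between block and rotator; origin under its centre; bystander.
- wrench: Wrench, 140 mm long, lying on the table between block and rotator; bystander.
- vial: Capped glass vial, 23 mm diameter, 42 mm tall, standing beside the rotator; origin under its centre; bystander.
Things that resemble listed ones, but are neither listed nor needed, are in the scene too. What is shaped like the part that bears axle_knob but blue or yellow is not meant.

How it is judged:
By the outcome, as a careful person would: the job done as asked, in the order asked, and still so for the second after the job is handed in, with the robot touching nothing.
It also fails if it takes over 51 s, if anything falls off the work surface, if the arm or the gripper's body presses on something with over 40 N, if the wrist force passes 120 N, or if a joint passes its speed limit or range.

## Working session

There is one attempt and no reset: what is moved stays moved. The work goes in short steps, Python scripts to look and compute and a tool call to move; the robot and the scene stay as the last step left them, time stands still between calls to the robot, and variables do not carry over. Pictures are saved under pics/ and viewed, and the job is handed in when it is done.

Besides the shell and the picture viewer there is one more tool, called by a JSON object that holds its "api" and its "payload". jog_arm: Moves the arm, as the interface text tells. Its arguments: {"type":"object","properties":{"motion":{"type":"array","items":{"type":"array","items":{"type":"array","items":{"type":"number"}}}},"newtons":{"type":"number"}},"required":["motion"]}

```bash
mkdir -p pics; ls
python3 - <<'E'
from station import arm, optics
import cv2
print(arm.get_state())
for n in("side","top"):
    f=optics.grab_frame(n); cv2.imwrite(f"pics/{n}0.png",f[:,:,::-1]); m=optics.camera_model(n); print(n,m, -m["R"].T@m["t"])
E
```

```text
pics
{'t': 0.0, 'q': array([ 1.56112193e+00,  3.59385500e-01,  1.10416414e-02, -3.20727926e-04,
       -1.22408434e+00, -2.88124374e-01]), 'qd': array([ 5.71880858e-04,  3.98414280e-04,  2.24660618e-03, -8.10440502e-05,
       -8.47544159e-04,  5.92931014e-04]), 'joint_efforts': array([ 3.20988611e-04, -5.82713485e+01,  2.93054563e+01,  6.99708447e+00,
        6.95720402e-03, -1.49336333e-04]), 'eef_pos': array([0.19794031, 0.64485127, 0.24762135]), 'ee_rot': array([ 3.13994237e+00, -1.74670133e-04, -2.97907860e-01]), 'force': array([ 0.5053899 ,  0.41968517, -0.31447103]), 'moment': array([-0.02421698, -0.00868965, -0.07070799]), 'width': 0.08777041310551457}
side {'mtx': array([[385.20824674,   0.        , 281.72178404],
       [  0.        , 385.20824674, 204.59029032],
       [  0.        ,   0.        ,   1.        ]]), 'R': array([[ 0.9926935 , -0.12059397, -0.00408765],
       [-0.08320674, -0.65961323, -0.74698529],
       [ 0.08738566,  0.74186756, -0.664828  ]]), 't': array([-0.54483346,  0.12902708,  0.83125108])} [ 0.47894914 -0.59727387  0.64679324]
top {'mtx': array([[508.44327968,   0.        , 275.48407227],
       [  0.        , 508.44327968, 210.00946963],
       [  0.        ,   0.        ,   1.        ]]), 'R': array([[ 0.01459375, -0.99956118, -0.02577716],
       [-0.99660045, -0.0124503 , -0.08144032],
       [ 0.08108365,  0.02687805, -0.99634483]]), 't': array([0.01705622, 0.55781558, 1.43161378])} [ 0.43958988 -0.01448528  1.47224932]
```

View pics/side0.png

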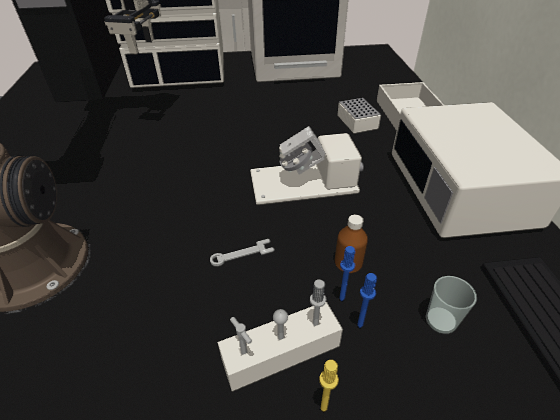

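View pics/top0.png

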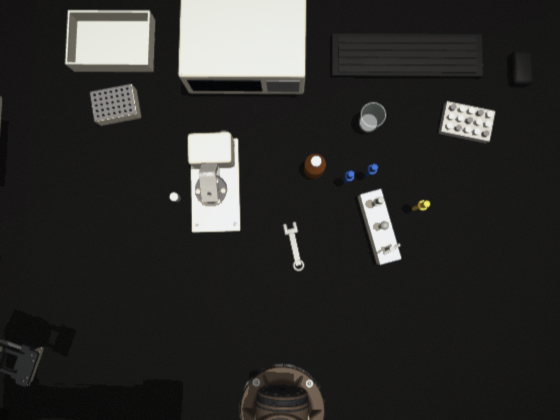

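Run:
```python
import cv2, numpy as np
s=cv2.imread("pics/side0.png");t=cv2.imread("pics/top0.png")
a=cv2.resize(s[225:395,210:390],None,fx=4.4,fy=3.5,interpolation=cv2.INTER_CUBIC) if 0 else cv2.resize(s[265:395,210:390],None,fx=4.4,fy=4.4,interpolation=cv2.INTER_CUBIC)
cv2.imwrite("pics/blk.png",a)
cv2.imwrite("pics/rot.png",cv2.resize(s[120:210,240:370],None,fx=6,fy=6,interpolation=cv2.INTER_CUBIC))
b=np.hstack([cv2.resize(t[120:245,175:255],(400,600),interpolation=cv2.INTER_CUBIC)[:600],cv2.resize(t[180:270,350:410],(400,600),interpolation=cv2.INTER_CUBIC)])
cv2.imwrite("pics/topz.png",b)
```

```text
(no output)
```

View pics/blk.png

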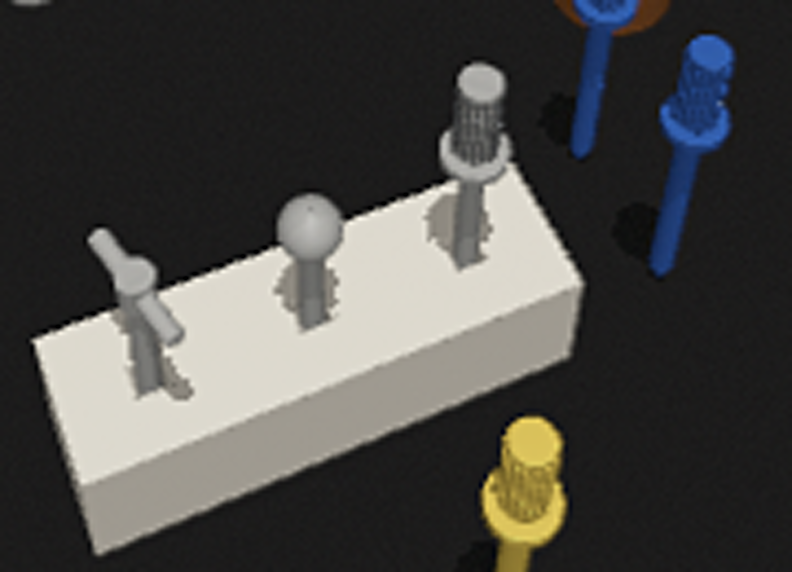

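View pics/rot.png

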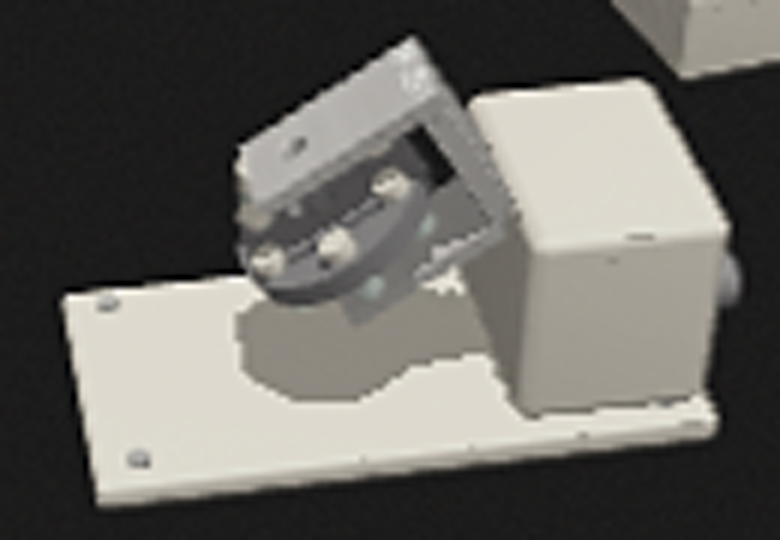

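View pics/topz.png

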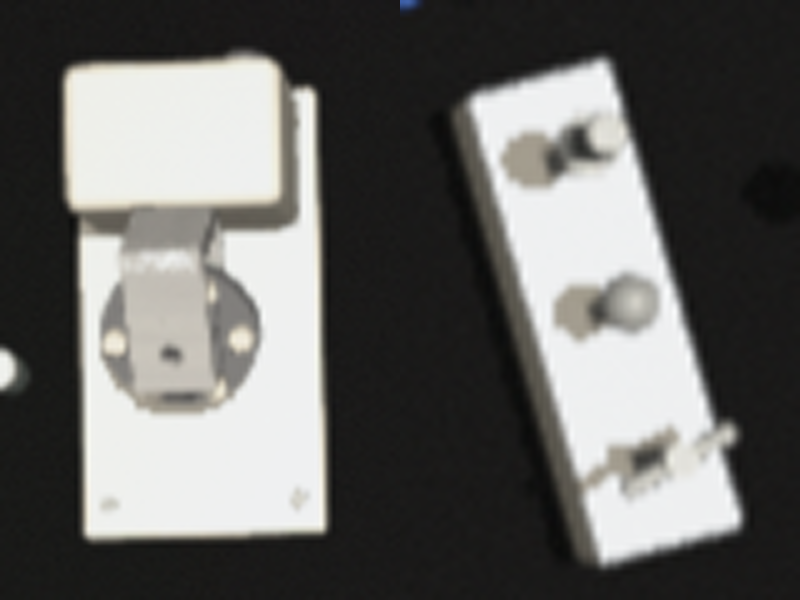

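The pin I want is the steel knob-and-collar pin in the block's far-right hole, knob at side (318,290) and top (379,202). The T-bar pin is at side (243,335) and the ball pin at (280,318). The blue pins (347,255), (369,285) and the yellow pin (330,372) are ruled out by colour. The crop shows a straight knurled knob and flat collar. Next I measure.

```bash
cat > h.py <<'E'
import numpy as np, cv2
from scipy.spatial.transform import Rotation as Rn
from station import arm, optics
C={n:optics.camera_model(n) for n in("side","top")}
def cen(n): return -C[n]["R"].T@C[n]["t"]
def ray(n,uv):
    d=C[n]["R"].T@np.linalg.solve(C[n]["mtx"],[uv[0],uv[1],1.]); return d/np.linalg.norm(d)
def onz(n,uv,z):
    o=cen(n);d=ray(n,uv);return o+d*(z-o[2])/d[2]
def tri(us,ut):
    o1,o2=cen("side"),cen("top");d1,d2=ray("side",us),ray("top",ut)
    A=np.stack([d1,-d2],1);s=np.linalg.lstsq(A,o2-o1,rcond=None)[0]
    p,q=o1+s[0]*d1,o2+s[1]*d2;return (p+q)/2,np.linalg.norm(p-q)
def proj(n,X):
    c=C[n]["mtx"]@(C[n]["R"]@np.asarray(X,float)+C[n]["t"]);return c[:2]/c[2]
def pose():
    s=arm.get_state();return s["eef_pos"],Rn.from_euler("xyz",s["ee_rot"]).as_matrix(),s
def save(n,f,box=None,k=1):
    im=optics.grab_frame(n)[:,:,::-1].copy();cv2.imwrite("pics/raw_"+f,im)
    if box: x,y,X,Y=box;im=im[y:Y,x:X]
    cv2.imwrite("pics/"+f,cv2.resize(im,None,fx=k,fy=k,interpolation=cv2.INTER_CUBIC));return im
E
python3 - <<'E'
from h import *
np.set_printoptions(precision=4,suppress=True)
s=cv2.imread("pics/side0.png");t=cv2.imread("pics/top0.png")
def B(uv,off,f): return ((uv[0]+.5)/f[0]-.5+off[0],(uv[1]+.5)/f[1]-.5+off[1])
Ts=lambda *p:B(p,(210,265),(4.4,4.4))
Tb=lambda *p:B((p[0]-400,p[1]),(350,180),(400/60,600/90))
print("block side corners z.057",*[onz("side",Ts(*p),.057)[:2] for p in((34,340),(85,487),(582,283),(512,165))])
print("block top corners",*[onz("top",Tb(*p),.057)[:2] for p in((470,100),(607,60),(742,522),(600,565))])
for nm,a,b in(("knobtop",Ts(482,82),Tb(604,137)),("ball",Ts(311,229),Tb(632,301))): print(nm,tri(a,b),a,b)
print("shaft entry side",onz("side",Ts(467,262),.057))
Rs=lambda *p:B(p,(240,120),(6,6));Rt=lambda *p:B(p,(175,120),(5,4.8))
a,b=Rs(295,146),Rt(172,353);print("hole",a,b,tri(a,b))
print("plate base top view z.01?",*[onz("top",Rt(*p),.01)[:2] for p in((87,537),(325,530),(315,95),(80,230))])
print("plate base side",*[onz("side",Rs(*p),.01)[:2] for p in((65,295),(98,495))])
E
```

```text
block side corners z.057 [ 0.4104 -0.2632] [ 0.4283 -0.3211] [ 0.6192 -0.2654] [ 0.6035 -0.21  ]
block top corners [ 0.6009 -0.2116] [ 0.6184 -0.2687] [ 0.4268 -0.3238] [ 0.4082 -0.2653]
knobtop (array([ 0.5757, -0.2479,  0.167 ]), np.float64(0.002221886180532934)) (319.1590909090909, 283.25) (380.175, 200.125)
ball (array([ 0.5144, -0.2674,  0.1181]), np.float64(0.0003630696442343467)) (280.29545454545456, 316.6590909090909) (384.375, 224.725)
shaft entry side [ 0.5771 -0.2511  0.057 ]
hole (288.75, 143.91666666666666) (209.0, 193.14583333333334) (array([0.5914, 0.1997, 0.1298]), np.float64(0.0007277964868857255))
plate base top view z.01? [0.4934 0.2653] [0.4994 0.1276] [0.7644 0.1388] [0.6799 0.2746]
plate base side [0.4944 0.2729] [0.4996 0.1308]
```

Run:
```python
from h import *
np.set_printoptions(precision=1,suppress=True)
for z in(.165,.125,.119,.09,.06):
    p=proj("side",(.5765,-.2487,z));q=proj("top",(.5765,-.2487,z));print(z,(p+.5-[210,265])*4.4-.5,(q+.5-[350,180])*6.667-.5+[400,0])
# silhouette axis of shaft & knob per row in side
s=cv2.imread("pics/side0.png")
g=cv2.cvtColor(s,cv2.COLOR_BGR2GRAY)
for v in range(280,330,2): print(v,g[v,306:332])
```

```text
0.165 [481.1  87.5] [605.7 132.7]
0.125 [474.4 154.7] [587.5 143. ]
0.119 [473.5 164.3] [584.9 144.5]
0.09 [469.1 209. ] [572.6 151.5]
0.06 [464.8 252.4] [560.3 158.5]
280 [ 27  26  26  29  28  27  25  25  19  89 167 175 172 173 175 152  88  30
  22  26  28  28  26  27  29  26]
282 [ 27  27  26  28  27  27  28  18 133 172 173 172 173 174 173 173 175 179
  97  21  25  28  28  28  26  28]
284 [ 26  30  26  26  26  26  24  29 135 172 172 169 169 169 170 171 173 180
 118  43  25  26  25  26  26  28]
286 [ 28  27  29  27  29  26  25  35  66 120 166 174 174 175 175 175 170 138
  77  30  27  27  28  29  28  27]
288 [ 26  27  27  27  26  27  25  49  63  72  78 102 112 121 111 119  91  65
  33  23  27  27  28  28  27  27]
290 [ 27  29  28  29  28  27  24  47  65  88  71 108  81 111  82 111  86  72
  41  25  27  28  26  28  28  28]
292 [ 27  28  28  27  27  27  20  56  60 101  79 111 104 120  82  91  84  64
  35  25  26  28  27  27  25  27]
294 [27 27 25 23 19 55 82 70 63 84 73 91 74 94 77 78 76 56 28 24 27 25 29 28
 28 27]
296 [ 27  26  26  19 130 177 107  66  68  90  84  98  88 100  89  69  
[... 1116 characters left out ...]

 217 217 216 217 217 217 216 217]
318 [221 162 130 134 136 137 141 102  97 103 105 103 106 133 132 209 220 218
 217 217 217 216 217 216 217 217]
320 [218 216 222 162 136 143 127  95 106 118 120 117  98 203 218 219 218 217
 217 217 217 217 217 217 216 217]
322 [216 217 217 219 219 193 128  96 110 118 121 115  98 159 207 218 217 217
 217 216 217 216 217 217 216 216]
324 [216 217 217 217 218 220 206 133 108 117 115 106 117 160 210 218 217 217
 217 216 217 216 217 216 216 216]
326 [217 217 217 216 217 217 219 199 160 209 219 218 219 218 217 217 217 217
 217 217 216 217 217 217 217 216]
328 [217 217 216 216 217 217 217 217 217 217 217 217 217 217 217 217 217 217
 217 216 216 216 217 216 217 216]
```

```bash
cat >> h.py <<'E'
def plan(p,R):
    p0,R0,s=pose();d=R0.T@(np.asarray(p)-p0);r=np.degrees(Rn.from_matrix(R0.T@R).as_rotvec())
    print("move mm",np.round(d*1000,1),"deg",np.round(r,2),"| t",round(s["t"],2),"tcp",np.round(p0,4),"F",np.round(s["force"],1),"w",round(s["width"],4))
def down(yaw): return Rn.from_euler("xyz",[180,0,yaw],degrees=True).as_matrix()
E
python3 - <<'E'
from h import *
plan((.576,-.248,.26),down(15.8))
E
```

```text
move mm [623.5 742.6 -11.1] deg [ 9.000e-02  2.000e-02 -3.287e+01] | t 0.1 tcp [0.1979 0.6449 0.2477] F [0.4 0.3 0.5] w 0.0875
```

{"api": "jog_arm", "payload": {"motion": [[[0.311,0.371,-0.02,0,0,-16,0.06],[0.311,0.371,-0.02,0,0,-16,0.06],[0.311,0.371,-0.02,0,0,-16,0.06],[0.6235,0.7426,-0.02,0,0,-32.9,0.06],[0.6235,0.7426,-0.02,0,0,-32.9,0.06],[0.6235,0.7426,-0.02,0,0,-32.9,0.06],[0.6235,0.7426,-0.02,0,0,-32.9,0.06],[0.6235,0.7426,-0.02,0,0,-32.9,0.06]]]}}

```text
t: 0.9
eef_pos: [0.3539, 0.2749, 0.259]
ee_rot: [3.14, 0.001, 0.277]
force: [2.0, 1.1, 0.7]
width: 0.0596
```

Run:
```python
from h import *
plan((.576,-.248,.26),down(15.8))
```

```text
move mm [ 7.070e+01  5.637e+02 -4.000e-01] deg [0.07 0.04 0.06] | t 0.9 tcp [0.3539 0.2749 0.259 ] F [2.  1.1 0.7] w 0.0596
```

{"api": "jog_arm", "payload": {"motion": [[[0.071,0.564,0,0,0,0,0.06],[0.071,0.564,0,0,0,0,0.06],[0.071,0.564,0,0,0,0,0.06],[0.071,0.564,0,0,0,0,0.06],[0.071,0.564,0,0,0,0,0.06],[0.071,0.564,0,0,0,0,0.06],[0.071,0.564,0,0,0,0,0.06],[0.071,0.564,0,0,0,0,0.06]]]}}

```text
t: 1.7
eef_pos: [0.5101, -0.0935, 0.2594]
ee_rot: [3.141, 0.001, 0.277]
force: [1.6, 1.2, 0.2]
width: 0.06
```

{"api": "jog_arm", "payload": {"motion": [[[0.0,0.18,0,0,0,0,0.06],[0.0,0.18,0,0,0,0,0.06],[0.0,0.18,0,0,0,0,0.06],[0.0,0.18,0,0,0,0,0.06],[0.0,0.18,0,0,0,0,0.06]]]}}

```text
t: 2.2
eef_pos: [0.5594, -0.2702, 0.2579]
ee_rot: [3.141, 0.003, 0.273]
force: [-0.5, -0.1, -0.2]
width: 0.0596
```

Run:
```python
from h import *
plan((.576,-.248,.26),down(15.8))
```

```text
move mm [ 22.  -16.9  -2.1] deg [ 0.03  0.16 -0.16] | t 2.2 tcp [ 0.5594 -0.2702  0.2579] F [-0.5 -0.1 -0.2] w 0.0596
```

{"api": "jog_arm", "payload": {"motion": [[[0.022,-0.017,0.02,0,0,0,0.05],[0.022,-0.017,0.02,0,0,0,0.05],[0.022,-0.017,0.04,0,0,0,0.05],[0.022,-0.017,0.04,0,0,0,0.05]]]}}

```text
t: 2.6
eef_pos: [0.5744, -0.247, 0.2155]
ee_rot: [-3.14, 0.007, 0.273]
force: [-0.8, -0.2, -0.1]
width: 0.0502
```

Run:
```python
from h import *
plan((.576,-.248,.145),down(15.8))
save("side","s1.png",(250,200,390,340),4.2)
print(proj("side",pose()[0]+[0,0,-.022]))
```

```text
move mm [ 1.7  1.5 70.4] deg [-0.12  0.38 -0.14] | t 2.6 tcp [ 0.5744 -0.247   0.2155] F [-0.8 -0.2 -0.1] w 0.0502
[318.95593434 271.51325532]
```

View pics/s1.png

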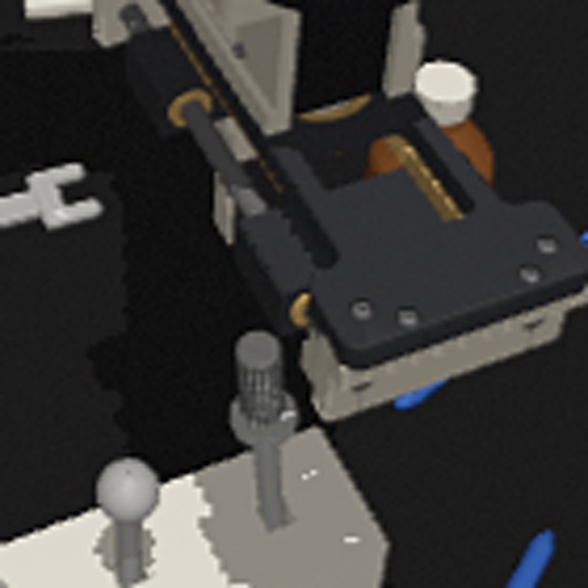

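Run:
```python
from h import *
cv2.imwrite("pics/s1full.png",cv2.imread("pics/raw_s1.png"))
save("top","t1.png",(300,120,440,270),4)
```

```text
(no output)
```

View pics/s1full.png

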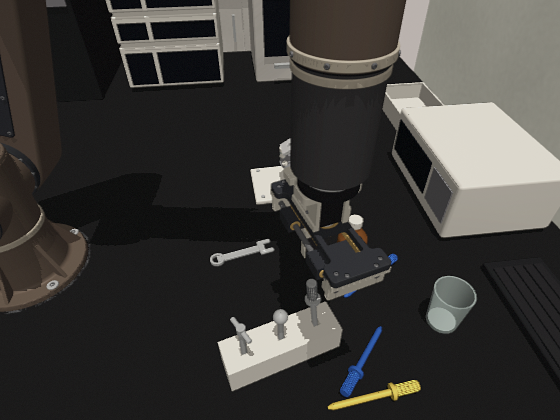

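View pics/t1.png

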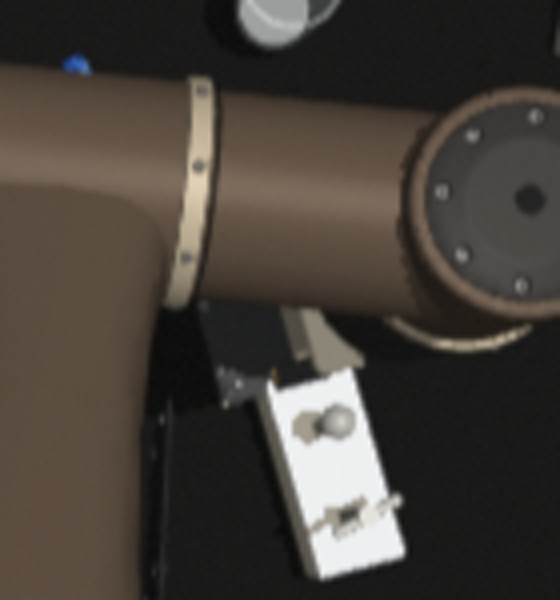

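The free-standing blue and yellow pins have fallen. They stood on 4 mm tips, my path stayed above them and no contact force showed, so they probably toppled by themselves. The axle has also settled into a lean: knob top at side (312,283), collar (312.5,298), shaft entry (315,324). I'll re-measure it.

Run:
```python
from h import *
np.set_printoptions(precision=4,suppress=True)
s=cv2.imread("pics/raw_s1.png");g=cv2.cvtColor(s,cv2.COLOR_BGR2GRAY)
cv2.imwrite("pics/z.png",cv2.resize(s[272:332,290:345],None,fx=10,fy=10,interpolation=cv2.INTER_CUBIC))
```

```text
(no output)
```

View pics/z.png

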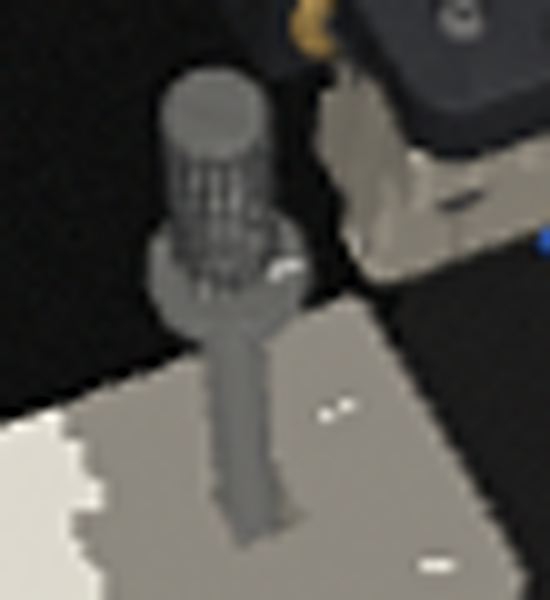

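Run:
```python
from h import *
np.set_printoptions(precision=4,suppress=True)
p,R,s=pose()
for l in((0,.025,.022),(0,.041,.022),(0,-.025,.022),(.0095,.025,.022),(-.0095,.025,.022),(0,.0965,-.044),(.039,.0965,-.044),(-.039,.0965,-.044),(-.039,-.0965,-.044),(0.039,-.0965,-.044)):
    print(l,proj("side",p+R@np.array(l)),p+R@np.array(l))
kt=onz("side",(310.8,282.7),.1645);co=onz("side",(312.5,298.3),.1247);en=onz("side",(315.1,323.5),.057)
print(kt,co,en)
```

```text
(0, 0.025, 0.022) [327.3283 284.012 ] [ 0.5822 -0.2718  0.1961]
(0, 0.041, 0.022) [332.6566 292.6422] [ 0.5866 -0.2872  0.1961]
(0, -0.025, 0.022) [311.9761 259.1463] [ 0.5687 -0.2237  0.196 ]
(0.0095, 0.025, 0.022) [333.2146 281.9294] [ 0.5914 -0.2693  0.196 ]
(-0.0095, 0.025, 0.022) [321.3835 286.1154] [ 0.5731 -0.2744  0.1961]
(0, 0.0965, -0.044) [359.7493 295.4948] [ 0.6018 -0.3406  0.2621]
(0.039, 0.0965, -0.044) [387.5121 285.1231] [ 0.6393 -0.33    0.2619]
(-0.039, 0.0965, -0.044) [330.5921 306.3876] [ 0.5642 -0.3511  0.2622]
(-0.039, -0.0965, -0.044) [270.0093 204.3274] [ 0.5121 -0.1653  0.2622]
(0.039, -0.0965, -0.044) [316.5651 191.576 ] [ 0.5872 -0.1442  0.2619]
[ 0.5649 -0.2435  0.1645] [ 0.5692 -0.2448  0.1247] [ 0.5762 -0.2498  0.057 ]
```

```bash
cat >> h.py <<'E'
def tool(a,yaw):  # tool z = -a, x near yaw heading
    z=-np.asarray(a,float);z/=np.linalg.norm(z);x=np.array([np.cos(np.radians(yaw)),np.sin(np.radians(yaw)),0]);x-=z*(x@z);x/=np.linalg.norm(x)
    return np.stack([x,np.cross(z,x),z],1)
E
python3 - <<'E'
from h import *
a=np.array([-.095,.035,1]);a/=np.linalg.norm(a);R=tool(a,15.8);k=np.array([.567,-.2441,.1445])
plan(k+.07*a,R);plan(k+.006*a,R)
E
```

```text
move mm [-13.   -9.9   4. ] deg [-3.38  4.89 -0.26] | t 2.7 tcp [ 0.5756 -0.2477  0.2181] F [ 0.5 -0.2  0.3] w 0.0499
move mm [-7.5 -6.2 67.6] deg [-3.38  4.89 -0.26] | t 2.7 tcp [ 0.5756 -0.2477  0.2181] F [ 0.5 -0.2  0.3] w 0.0499
```

{"api": "jog_arm", "payload": {"motion": [[[-0.013,-0.0099,0,-3.4,4.9,0,0.05],[-0.013,-0.0099,0,-3.4,4.9,0,0.05],[-0.013,-0.0099,0,-3.4,4.9,0,0.05],[-0.0118,-0.0091,0.018,-3.4,4.9,0,0.05],[-0.0107,-0.0083,0.03,-3.4,4.9,0,0.05],[-0.0107,-0.0083,0.03,-3.4,4.9,0,0.05]]]}}

```text
t: 3.3
eef_pos: [0.5627, -0.2426, 0.1868]
ee_rot: [3.083, -0.08, 0.276]
force: [-0.2, 0.6, -0.0]
width: 0.0504
```

Run:
```python
from h import *
a=np.array([-.095,.035,1]);a/=np.linalg.norm(a);R=tool(a,15.8);k=np.array([.567,-.2441,.1445])
plan(k+.006*a,R)
save("side","s2.png",(250,200,390,340),4.2)
```

```text
move mm [ 0.3  0.1 36.5] deg [-0.04  0.12 -0.27] | t 3.3 tcp [ 0.5627 -0.2426  0.1868] F [-0.2  0.6 -0. ] w 0.0504
```

View pics/s2.png

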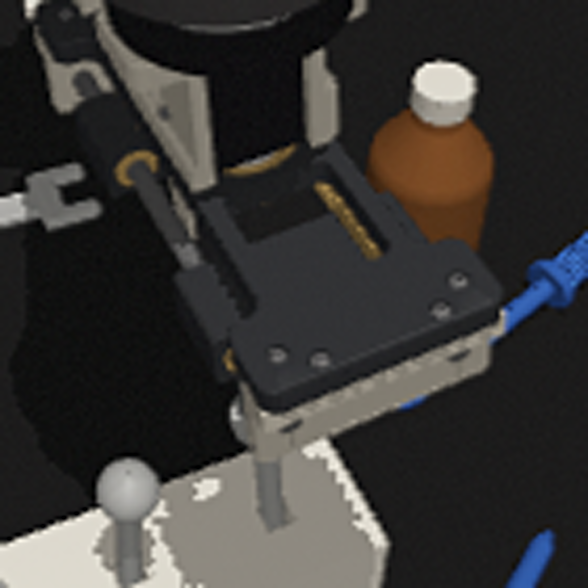

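The knob is now hidden behind the gripper, with its shaft at (270,490) in the crop and no contact force. The alignment is good, so I descend and grip.

{"api": "jog_arm", "payload": {"motion": [[[0,0,0.015,0,0,0,0.05],[0,0,0.025,0,0,0,0.05],[0,0,0.0365,0,0,0,0.05],[0,0,0.0365,0,0,0,0.05],[0,0,0.0365,0,0,0,0.05]]]}}

```text
t: 3.85
eef_pos: [0.5665, -0.2442, 0.1513]
ee_rot: [3.082, -0.08, 0.276]
force: [1.6, 0.2, 1.0]
width: 0.05
```

{"api": "jog_arm", "payload": {"motion": [[[0,0,0,0,0,0,0.03],[0,0,0,0,0,0,0.02],[0,0,0,0,0,0,0.01],[0,0,0,0,0,0,0.01],[0,0,0,0,0,0,0.01],[0,0,0,0,0,0,0.01]]], "newtons": 30}}

```text
t: 4.45
eef_pos: [0.5666, -0.2442, 0.1514]
ee_rot: [3.082, -0.08, 0.276]
force: [1.2, -0.0, 0.4]
width: 0.0154
```

{"api": "jog_arm", "payload": {"motion": [[[0,0,-0.015,0,0,0,0.01],[0,0,-0.03,0,0,0,0.01],[0,0,-0.05,0,0,0,0.01],[0,0,-0.08,0,0,0,0.01],[0,0,-0.12,0,0,0,0.01],[0,0,-0.16,0,0,0,0.01],[0,0,-0.16,0,0,0,0.01]]]}}

```text
t: 5.15
eef_pos: [0.5537, -0.2392, 0.3172]
ee_rot: [3.077, -0.088, 0.277]
force: [-0.1, -1.1, -1.2]
width: 0.0151
```

Run:
```python
from h import *
p,R,s=pose();print(p,s["force"],s["width"])
save("side","s3.png",(230,170,370,310),4.2)
save("top","t3.png",(280,110,440,260),4)
print(proj("side",p+R@[0,0,.003+.127]),proj("top",p+R@[0,0,.13]))
```

```text
[ 0.55366371 -0.23923463  0.31721394] [-0.07538459 -1.08733658 -1.20965878] 0.015089550226285133
[312.99773518 273.28603333] [380.2629567  202.29198579]
```

View pics/s3.png

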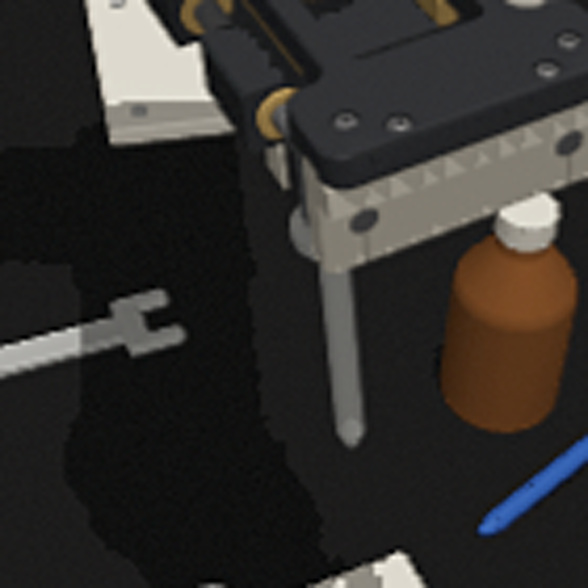

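View pics/t3.png

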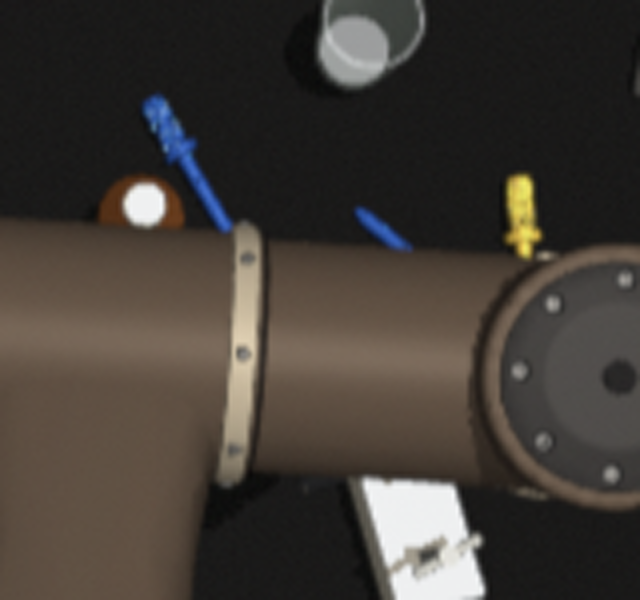

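The pin is held, with its tip at side (313.4,274.5) against about (313,274) predicted for a straight grasp. Now I refine the upper hole and the arm edges from the first pictures.

Run:
```python
from h import *
np.set_printoptions(precision=4,suppress=True)
s=cv2.cvtColor(cv2.imread("pics/side0.png"),cv2.COLOR_BGR2GRAY);t=cv2.cvtColor(cv2.imread("pics/top0.png"),cv2.COLOR_BGR2GRAY)
print(s[139:150,282:297]);print(t[186:204,198:222])
def cent(g,u0,v0,u1,v1,bg):
    w=np.clip(bg-g[v0:v1,u0:u1].astype(float)-8,0,None);V,U=np.mgrid[v0:v1,u0:u1];return (w*U).sum()/w.sum(),(w*V).sum()/w.sum()
a=cent(s,285,141,293,147,np.median(s[139:150,282:297]));b=cent(t,205,190,213,197,np.median(t[188:198,202:216]))
print(a,b,tri(a,b))
```

```text
[[ 26  29  26  21  17 101 177 184 181 178 177 178 180 180 178]
 [ 27  23  19  13  96 175 185 182 180 177 177 178 178 180 180]
 [ 22  15  98 174 183 183 182 182 180 178 176 176 178 180 179]
 [ 55 138 176 182 181 181 182 180 174 178 177 177 178 179 180]
 [173 181 180 179 178 190 168 133 105 170 178 176 178 178 180]
 [182 179 178 178 185 188 155 117 116 171 178 176 178 179 182]
 [180 178 177 177 181 163 151 134 172 181 178 177 178 181 166]
 [178 177 177 177 178 163 164 177 181 181 180 179 171 163 130]
 [178 177 177 177 178 178 179 181 181 182 182 165 139 133 131]
 [177 178 177 176 178 178 180 181 183 167 143 135 133 134 126]
 [180 177 178 177 177 179 181 183 167 142 121 133 139 118  86]]
[[128 137 189 196 196 196 196 196 195 192 196 196 196 195 195 196 196 191
  158 126 118 125 127 127]
 [131 136 179 195 196 197 197 197 196 193 196 197 196 196 195 195 196 192
  167 122 115 126 127 131]
 [158 144 159 192 196 196 196 196 197 195 196 197 197 195 195 195 196 194
  176 117 103 124 130 153]
 [200 172 159 189 194 193 193 194 194 195 195 194 195 195 195 194 194 194
  185 117 107 125 137 201]
 [
[... 907 characters left out ...]
 [160 139 135 153 190 195 194 194 195 194 194 193 195 194 194 194 194 194
  194 188 158 184 133 127]
 [173 157 148 162 192 194 194 193 192 192 192 190 191 190 190 190 189 190
  191 190 192 216 149 132]
 [216 206 167 161 182 184 178 177 175 168 158 158 157 156 151 150 153 160
  171 180 217 224 160 153]
 [237 234 210 169 168 171 157 154 150 127 107 104 104 101  92  94 113 128
  153 179 213 207 165 175]
 [239 238 235 211 164 164 154 150 141 128 113 112 112 109 107 110 128 136
  151 175 182 183 209 218]]
(np.float64(289.16279069767444), np.float64(143.9468438538206)) (np.float64(208.8247535596933), np.float64(193.32311062431543)) (array([0.5917, 0.2002, 0.1292]), np.float64(0.00078200769301011))
```

```bash
cat >> h.py <<'E'
psi=np.radians(2.5);S,K=np.sin(np.radians(32)),np.cos(np.radians(32))
AX=np.array([-S*np.cos(psi),-S*np.sin(psi),K]);XX=np.array([K*np.cos(psi),K*np.sin(psi),S]);YY=np.cross(AX,XX)
RT=np.stack([XX,-YY,-AX],1)
UH=np.array([.5915,.2000,.1295])
E
python3 - <<'E'
from h import *
plan(UH+.196*AX,RT)
E
```

```text
move mm [  55.1 -435.3   -5.7] deg [-0.89 26.79 13.56] | t 5.25 tcp [ 0.5518 -0.2383  0.3114] F [ 0.  -0.2 -2. ] w 0.0154
```

{"api": "jog_arm", "payload": {"motion": [[[0.006,-0.048,-0.01,0,3,1.5,0.01],[0.012,-0.097,-0.02,0,6,3,0.01],[0.018,-0.145,-0.02,0,9,4.5,0.01],[0.025,-0.194,-0.02,0,12,6,0.01],[0.03,-0.242,-0.02,0,15,7.5,0.01],[0.037,-0.29,-0.02,0,18,9,0.01],[0.043,-0.339,-0.02,0,21,10.5,0.01],[0.049,-0.387,-0.01,0,24,12,0.01]]]}}

```text
t: 6.05
eef_pos: [0.4973, 0.1273, 0.3067]
ee_rot: [3.137, -0.495, 0.079]
force: [1.6, -0.8, -1.7]
width: 0.0149
```

Run:
```python
from h import *
plan(UH+.196*AX,RT)
```

```text
move mm [ -8.9 -68.7   7.3] deg [-0.76  3.61  1.75] | t 6.05 tcp [0.4973 0.1273 0.3067] F [ 1.6 -0.8 -1.7] w 0.0149
```

{"api": "jog_arm", "payload": {"motion": [[[-0.0045,-0.034,0.004,-0.4,2,1,0.01],[-0.0089,-0.0687,0.0073,-0.8,3.6,1.8,0.01],[-0.0089,-0.0687,0.0073,-0.8,3.6,1.8,0.01],[-0.0089,-0.0687,0.0073,-0.8,3.6,1.8,0.01],[-0.0089,-0.0687,0.0073,-0.8,3.6,1.8,0.01]]]}}

```text
t: 6.55
eef_pos: [0.4875, 0.1948, 0.2948]
ee_rot: [3.14, -0.557, 0.043]
force: [-0.3, -1.1, -1.4]
width: 0.0153
```

Run:
```python
from h import *
plan(UH+.196*AX,RT)
p,R,s=pose()
save("side","s4.png",(220,60,360,200),4.2)
save("top","t4.png",(150,120,290,260),4.2)
for n,o in(("side",(220,60)),("top",(150,120))):
  for d in(.136,.032,.026): q=proj(n,p+R@[0,0,d]);print(n,d,q,(q+.5-o)*4.2-.5)
  print("hole",(proj(n,UH)+.5-o)*4.2-.5)
```

```text
move mm [ 0.7 -0.7 -0.6] deg [ 0.1   0.1  -0.03] | t 6.55 tcp [0.4875 0.1948 0.2948] F [-0.3 -1.1 -1.4] w 0.0153
side 0.136 [275.7137627  127.39004427] [235.59780335 284.63818592]
side 0.032 [250.2801994   94.01498257] [128.77683749 144.4629268 ]
side 0.026 [248.69232585  91.93130373] [122.10776857 135.71147565]
hole [291.12172873 354.10656098]
top 0.136 [206.46070434 203.50110463] [238.73495823 352.30463945]
top 0.032 [200.82554247 222.9703974 ] [215.06727839 434.07566906]
top 0.026 [200.47406144 224.18475244] [213.59105803 439.17596025]
hole [248.98848382 309.22515165]
```

View pics/s4.png

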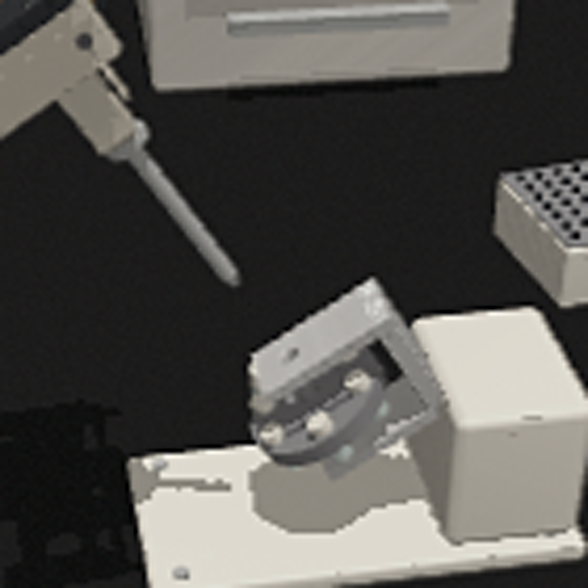

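View pics/t4.png

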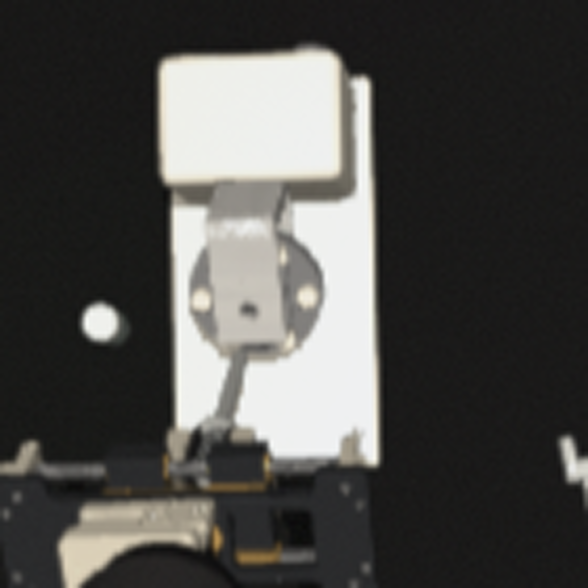

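Both views show pin and hole: tip at side crop (235,282) and top crop (240,348), each within 1 px of prediction. I fit the shaft line in both views to check its direction.

```bash
cat >> h.py <<'E'
def shaft(img,bgfun,n,A,B,half=7):
    # sub-pixel midline of the bright/dark shaft between predicted px A,B: resample across, edges at max gradient of opposite sign
    A,B=np.array(A),np.array(B);L=np.linalg.norm(B-A);d=(B-A)/L;nn=np.array([-d[1],d[0]]);o=np.arange(-half,half+.01,.25)
    g=cv2.GaussianBlur(img.astype(np.float32),(0,0),.6);pts=[];ws=[]
    for s in np.arange(0,L,1.0):
        q=A+d*s+o[:,None]*nn;pr=cv2.remap(g,q[:,0].astype(np.float32)[None],q[:,1].astype(np.float32)[None],cv2.INTER_LINEAR)[0]
        e=bgfun(np.gradient(pr));i,j=e.argmax(),e.argmin()
        if i<j and .8<(o[j]-o[i])<6: pts.append(A+d*s+nn*(o[i]+o[j])/2);ws.append(o[j]-o[i])
    pts=np.array(pts,np.float32);f=cv2.fitLine(pts,cv2.DIST_HUBER,0,.01,.01).ravel()
    return f,len(pts),np.median(ws)
def planeN(n,f):
    a=ray(n,f[2:]);b=ray(n,(f[2]+30*f[0],f[3]+30*f[1]));m=np.cross(a,b);return m/np.linalg.norm(m)
E
python3 - <<'E'
from h import *
np.set_printoptions(precision=4,suppress=True)
p,R,s=pose()
gs=cv2.cvtColor(cv2.imread("pics/raw_s4.png"),cv2.COLOR_BGR2GRAY);gt=cv2.cvtColor(cv2.imread("pics/raw_t4.png"),cv2.COLOR_BGR2GRAY)
P=lambda n,d:proj(n,p+R@[0,0,d])
fs=shaft(gs,lambda x:x,"side",P("side",.045),P("side",.125));ft=shaft(gt,lambda x:-x,"top",P("top",.07),P("top",.125),5)
print(fs,ft)
a=np.cross(planeN("side",fs[0]),planeN("top",ft[0]));a*=np.sign(a[2])/np.linalg.norm(a)
dd=(RT.T@a);print("pin axis",a,"AX",AX,"lean about deg along X,Y(tool -y):",np.degrees(dd[:2]/-dd[2]))
for n,f in(("side",fs[0]),("top",ft[0])):
    u=P(n,.06);v=P(n,.12);w=(v-u)/np.linalg.norm(v-u);print(n,"angle diff deg",np.degrees(np.arcsin(w[0]*f[1]-w[1]*f[0])), "offset px at tip",(lambda q:(q[0]-f[2])*f[1]-(q[1]-f[3])*f[0])(P(n,.13)), "hole offset from line px",(lambda q:(q[0]-f[2])*f[1]-(q[1]-f[3])*f[0])(proj(n,UH)))
E
```

```text
(array([  0.6104,   0.7921, 264.5262, 112.4023], dtype=float32), 33, np.float64(4.25)) (array([  0.2619,  -0.9651, 205.1701, 210.6539], dtype=float32), 11, np.float64(4.25))
pin axis [-0.5313 -0.027   0.8467] AX [-0.5294 -0.0231  0.848 ] lean about deg along X,Y(tool -y): [-0.1401  0.2155]
side angle diff deg -0.2740311265154595 offset px at tip 0.05938119245478379 hole offset from line px 0.08763904548707657
top angle diff deg -0.8866691955863966 offset px at tip 0.7143111650672578 hole offset from line px 0.9573251302556152
```

Run:
```python
from h import *
t=cv2.imread("pics/raw_t4.png")[185:225,190:225]
cv2.imwrite("pics/z2.png",cv2.resize(t,None,fx=14,fy=14,interpolation=cv2.INTER_NEAREST))
p,R,s=pose()
for d in(.136,.12,.1,.08,.06): print(d,(proj("top",p+R@[0,0,d])+.5-[190,185])*14-.5)
print((proj("top",UH)+.5-[190,185])*14-.5)
```

```text
0.136 [236.74550397 262.53180076]
0.12 [225.38040113 301.9915435 ]
0.1 [210.81632598 352.55814783]
0.08 [195.8390229  404.55948338]
0.06 [180.43065197 458.05749053]
[271.12827941 121.91717215]
```

View pics/z2.png

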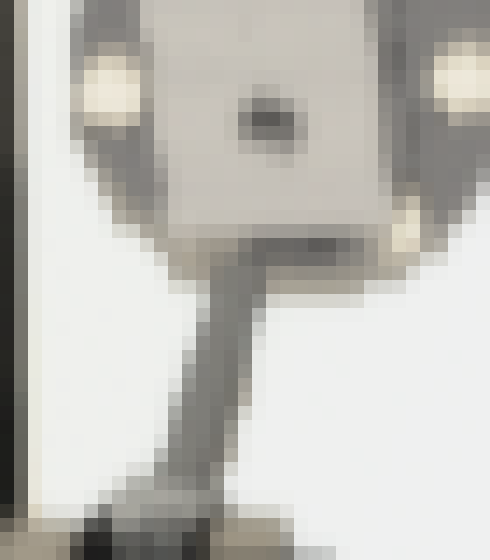

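```bash
cat >> h.py <<'E'
HP={"side":(288.8,144.1),"top":(208.9,193.3)}
def servo(fs,ft):
    p,R,s=pose();L=.136+(p+R@[0,0,.136]-UH)@AX
    off=[];J=[]
    for n,f in(("side",fs),("top",ft)):
        nn=np.array([f[1],-f[0]]);off.append((np.array(HP[n])-f[2:])@nn)
        J.append([(proj(n,UH+.001*v)-proj(n,UH))@nn for v in(XX,YY)])
    print("off px",off,"J",np.round(J,3).tolist(),"shift mm X,Y:",np.linalg.solve(J,off))
E
python3 - <<'E'
from h import *
servo(np.array([0.6104,0.7921,264.5262,112.4023]),np.array([0.2619,-0.9651,205.1701,210.6539]))
E
```

```text
off px [np.float64(-0.12099910000000456), np.float64(0.9452599199999813)] J [[0.403, 0.077], [0.124, 0.357]] shift mm X,Y: [-0.86131014  2.94449823]
```

{"api": "jog_arm", "payload": {"motion": [[[-0.0004,-0.002,0.02,0,0,0,0.01],[-0.0004,-0.002,0.035,0,0,0,0.01],[-0.0004,-0.002,0.045,0,0,0,0.01],[-0.0004,-0.002,0.045,0,0,0,0.01],[-0.0004,-0.002,0.045,0,0,0,0.01]]]}}

```text
t: 7.15
eef_pos: [0.5116, 0.1966, 0.2574]
ee_rot: [3.141, -0.558, 0.04]
force: [-0.4, 0.7, -1.1]
width: 0.0157
```

```bash
cat > meas.py <<'E'
from h import *
import sys
np.set_printoptions(precision=3,suppress=True)
k=sys.argv[1]
plan(UH+.136*AX,RT)
p,R,s=pose()
save("side",f"s{k}.png",(230,90,340,190),5.4)
save("top",f"t{k}.png",(170,160,250,240),7)
gs=cv2.cvtColor(cv2.imread(f"pics/raw_s{k}.png"),cv2.COLOR_BGR2GRAY);gt=cv2.cvtColor(cv2.imread(f"pics/raw_t{k}.png"),cv2.COLOR_BGR2GRAY)
P=lambda n,d:proj(n,p+R@[0,0,d])
print("tip pred side crop",(P("side",.136)+.5-[230,90])*5.4,"top",(P("top",.136)+.5-[170,160])*7)
fs=shaft(gs,lambda x:x,"side",P("side",.045),P("side",.115));ft=shaft(gt,lambda x:-x,"top",P("top",.05),P("top",.12),5)
print(fs,ft);servo(fs[0],ft[0])
E
python3 meas.py 5
```

```text
move mm [ 0.1  0.1 14.9] deg [ 0.14  0.05 -0.19] | t 7.15 tcp [0.512 0.197 0.257] F [-0.4  0.7 -1.1] w 0.0157
tip pred side crop [303.716 272.18 ] top [271.624 253.522]
(array([  0.617,   0.787, 274.834, 125.121], dtype=float32), 27, np.float64(4.25)) (array([  0.266,  -0.964, 206.253, 205.361], dtype=float32), 8, np.float64(5.0))
off px [np.float64(-0.7293567725786361), np.float64(0.6552328324056275)] J [[0.403, 0.079], [0.126, 0.357]] shift mm X,Y: [-2.331  2.656]
```

View pics/s5.png

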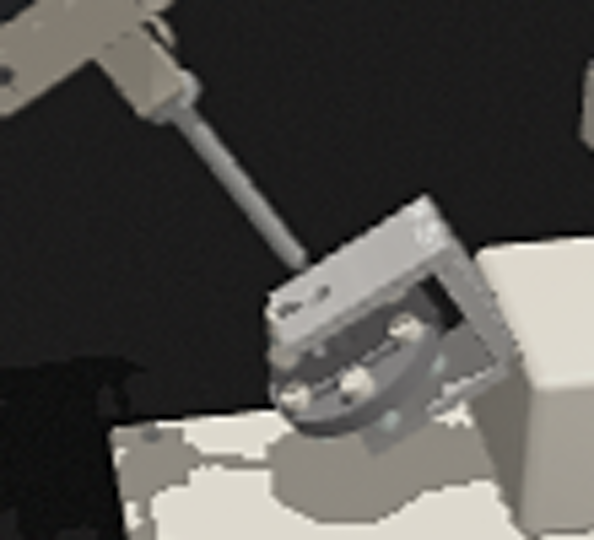

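View pics/t5.png

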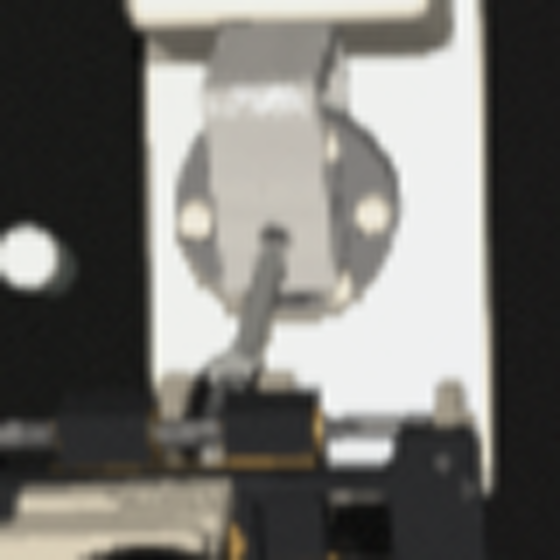

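```bash
python3 meas.py 6
python3 - <<'E'
from h import *
print(np.round(arm.get_state()["qd"],4))
E
```

```text
move mm [-0.2  0.9 15.4] deg [ 0.06 -0.   -0.16] | t 7.25 tcp [0.511 0.197 0.258] F [-0.1  0.3 -0.9] w 0.0154
tip pred side crop [303.382 269.747] top [268.715 253.365]
(array([  0.616,   0.788, 274.736, 124.711], dtype=float32), 27, np.float64(4.25)) (array([  0.252,  -0.968, 205.986, 205.259], dtype=float32), 9, np.float64(5.0))
off px [np.float64(-0.8620437821234074), np.float64(0.19011233308791906)] J [[0.403, 0.078], [0.121, 0.359]] shift mm X,Y: [-2.402  1.34 ]
[ 0.0025  0.0012 -0.0038  0.0035  0.003  -0.0025]
```

{"api": "jog_arm", "payload": {"motion": [[[-0.0018,-0.0014,0.003,0,0,0,0.01],[-0.0018,-0.0014,0.008,0,0,0,0.01],[-0.0018,-0.0014,0.008,0,0,0,0.01],[-0.0018,-0.0014,0.008,0,0,0,0.01],[-0.0018,-0.0014,0.008,0,0,0,0.01]]]}}

```text
t: 7.85
eef_pos: [0.514, 0.1992, 0.2502]
ee_rot: [-3.141, -0.559, 0.041]
force: [0.7, 0.4, -1.2]
width: 0.0152
```

```bash
python3 meas.py 7
```

```text
move mm [1.7 2.6 7.4] deg [ 0.04 -0.   -0.13] | t 7.85 tcp [0.514 0.199 0.25 ] F [ 0.7  0.4 -1.2] w 0.0152
tip pred side crop [308.375 281.921] top [267.254 248.885]
(array([  0.61 ,   0.793, 274.325, 125.241], dtype=float32), 27, np.float64(4.25)) (array([  0.262,  -0.965, 205.73 , 205.132], dtype=float32), 8, np.float64(5.0))
off px [np.float64(-0.020085479462966037), np.float64(0.036496616377272105)] J [[0.403, 0.077], [0.124, 0.357]] shift mm X,Y: [-0.074  0.128]
```

View pics/s7.png

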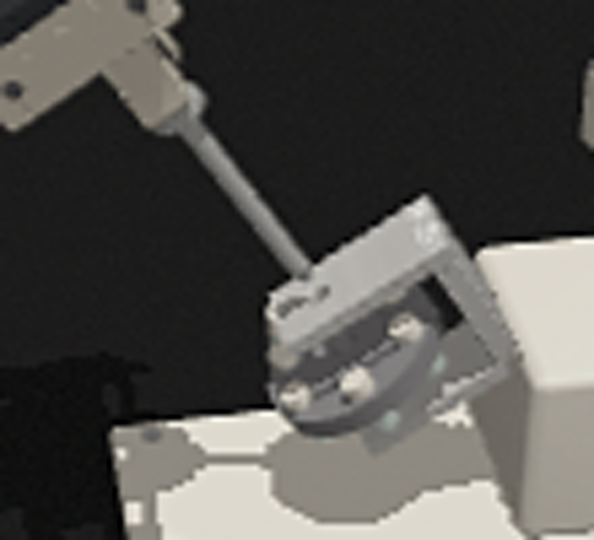

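View pics/t7.png

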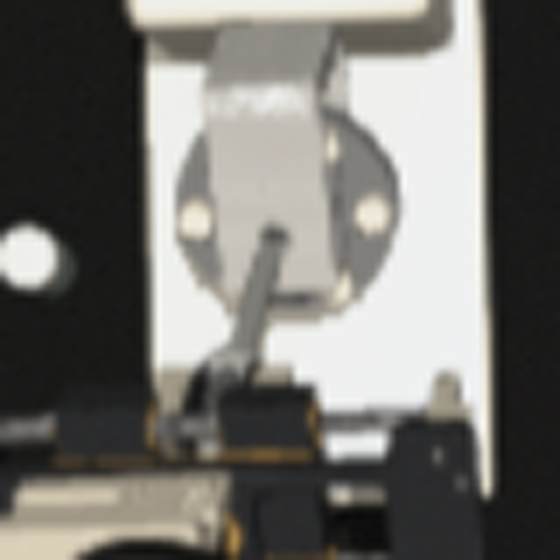

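Both image offsets are now below 0.05 px, with the tip at side crop (307,275), about 10 mm from the hole at (320,293). I advance gently.

{"api": "jog_arm", "payload": {"motion": [[[0,0,0.004,0,0,0,0.01],[0,0,0.008,0,0,0,0.01],[0,0,0.01,0,0,0,0.01],[0,0,0.012,0,0,0,0.01],[0,0,0.013,0,0,0,0.01],[0,0,0.013,0,0,0,0.01]]]}}

```text
t: 8.55
eef_pos: [0.521, 0.1994, 0.2391]
ee_rot: [-3.141, -0.558, 0.041]
force: [0.2, -0.4, -1.1]
width: 0.0157
```

```bash
python3 meas.py 8
python3 - <<'E'
from h import *
s=pose()[2];print(RT.T@s["force"])
E
```

```text
move mm [ 1.7  2.5 -5.7] deg [ 0.05  0.   -0.14] | t 8.55 tcp [0.521 0.199 0.239] F [ 0.2 -0.4 -1.1] w 0.0157
tip pred side crop [323.276 301.504] top [271.886 234.066]
(array([  0.616,   0.788, 276.991, 128.681], dtype=float32), 26, np.float64(4.0)) (array([  0.242,  -0.97 , 206.659, 201.246], dtype=float32), 8, np.float64(4.75))
off px [np.float64(-0.19652298540275842), np.float64(-0.2489194016101548)] J [[0.403, 0.078], [0.118, 0.36]] shift mm X,Y: [-0.378 -0.569]
[-0.84309983 -0.26450058  1.30124082]
```

View pics/s8.png

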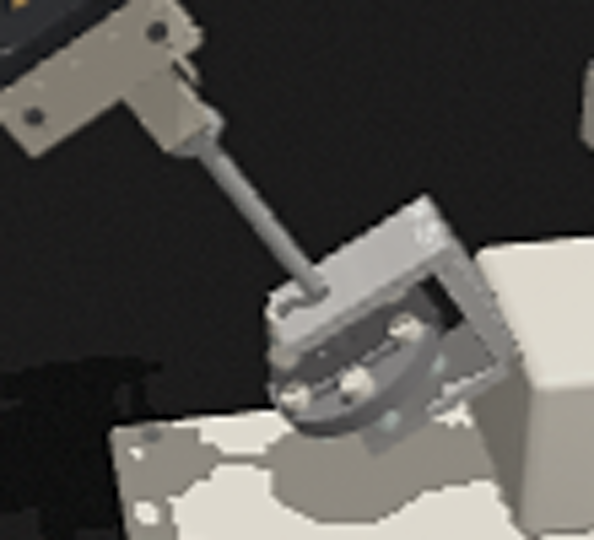

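View pics/t8.png

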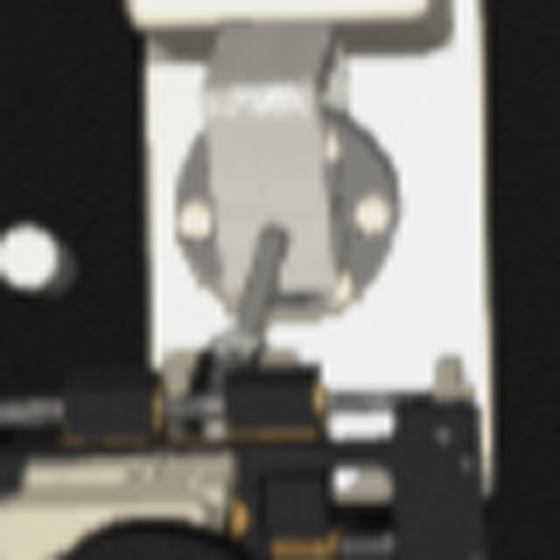

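The tip is covering the hole with no contact force. I continue in small steps.

{"api": "jog_arm", "payload": {"motion": [[[0,0,0.002,0,0,0,0.01],[0,0,0.004,0,0,0,0.01],[0,0,0.006,0,0,0,0.01],[0,0,0.006,0,0,0,0.01],[0,0,0.006,0,0,0,0.01]]]}}

```text
t: 9.15
eef_pos: [0.5241, 0.1995, 0.234]
ee_rot: [-3.141, -0.558, 0.041]
force: [-1.0, -0.6, -2.2]
width: 0.015
```

```bash
cat > st.py <<'E'
from h import *
np.set_printoptions(precision=2,suppress=True)
p,R,s=pose();r=RT.T@(p+R@[0,0,.136]-UH)*1000
print("t",round(s["t"],2),"tip rel UH tool frame mm",r,"F tool",RT.T@s["force"],"M tool",RT.T@s["moment"],"w",round(s["width"],4), "rot err deg",np.degrees(Rn.from_matrix(R.T@RT).as_rotvec()))
E
python3 st.py
```

```text
t 9.15 tip rel UH tool frame mm [-1.71 -2.3  11.65] F tool [-2.08  0.54  1.35] M tool [-0.03 -2.25 -0.01] w 0.015 rot err deg [ 0.05  0.   -0.15]
```

{"api": "jog_arm", "payload": {"motion": [[[-0.0003,0,0.002,0,0,0,0.01],[-0.0004,0,0.004,0,0,0,0.01],[-0.0004,0,0.006,0,0,0,0.01],[-0.0004,0,0.006,0,0,0,0.01],[-0.0004,0,0.006,0,0,0,0.01]]]}}

```text
t: 9.65
eef_pos: [0.527, 0.1994, 0.2286]
ee_rot: [-3.141, -0.558, 0.041]
force: [0.0, -0.2, -2.6]
width: 0.0153
```

```bash
python3 st.py; python3 meas.py 9
```

```text
t 9.65 tip rel UH tool frame mm [-2.14 -2.09 17.77] F tool [-1.37  0.22  2.2 ] M tool [-0.03 -2.06 -0.01] w 0.0153 rot err deg [ 0.07  0.01 -0.15]
move mm [  2.1   2.3 -17.8] deg [ 0.07  0.01 -0.15] | t 9.65 tcp [0.527 0.199 0.229] F [ 0.  -0.2 -2.6] w 0.0153
tip pred side crop [336.08  319.905] top [276.634 221.606]
(array([  0.613,   0.79 , 278.682, 131.388], dtype=float32), 23, np.float64(4.25)) (array([  0.288,  -0.958, 207.592, 198.248], dtype=float32), 8, np.float64(4.375))
off px [np.float64(0.20315415197366218), np.float64(0.1728028251160053)] J [[0.403, 0.077], [0.133, 0.354]] shift mm X,Y: [0.443 0.322]
```

View pics/s9.png

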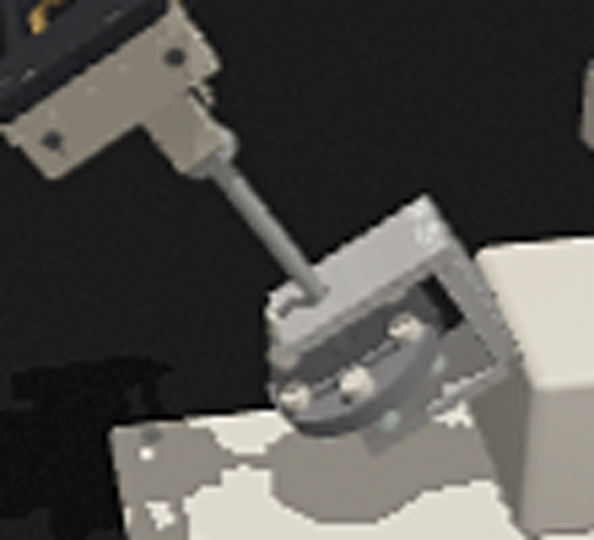

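{"api": "jog_arm", "payload": {"motion": [[[0,0,0.003,0,0,0,0.01],[0,0,0.006,0,0,0,0.01],[0,0,0.0075,0,0,0,0.01],[0,0,0.0075,0,0,0,0.01],[0,0,0.0075,0,0,0,0.01]]]}}

```text
t: 10.25
eef_pos: [0.531, 0.1996, 0.2223]
ee_rot: [-3.141, -0.558, 0.04]
force: [-0.5, -0.1, -1.4]
width: 0.0154
```

```bash
python3 st.py
```

```text
t 10.25 tip rel UH tool frame mm [-2.1  -2.02 25.29] F tool [-1.14  0.12  0.94] M tool [ 0.04 -2.02  0.01] w 0.0154 rot err deg [ 0.07  0.01 -0.16]
```

{"api": "jog_arm", "payload": {"motion": [[[0.003,0,0.0001,0,-1.5,0,0.01],[0.006,0,0.0002,0,-3,0,0.01],[0.009,0,0.0004,0,-4.5,0,0.01],[0.009,0,0.0004,0,-4.5,0,0.01],[0.009,0,0.0004,0,-4.5,0,0.01],[0.009,0,0.0004,0,-4.5,0,0.01]]]}}

```text
t: 10.85
eef_pos: [0.5386, 0.1996, 0.2265]
ee_rot: [-3.142, -0.48, 0.041]
force: [0.0, 1.1, -1.8]
width: 0.0148
```

```bash
python3 st.py
```

```text
t 10.85 tip rel UH tool frame mm [-4.07 -1.73 25.33] F tool [-0.88 -1.07  1.56] M tool [ 0.14 -1.78  0.01] w 0.0148 rot err deg [ 0.08  4.49 -0.14]
```

{"api": "jog_arm", "payload": {"motion": [[[0,0,0.002,0,0,0,0.01],[0,0,0.004,0,0,0,0.01],[0,0,0.006,0,0,0,0.01],[0,0,0.006,0,0,0,0.01],[0,0,0.006,0,0,0,0.01]]]}}

```text
t: 11.35
eef_pos: [0.5414, 0.1996, 0.221]
ee_rot: [3.141, -0.48, 0.041]
force: [0.8, 1.2, -2.5]
width: 0.0152
```

```bash
python3 st.py
```

```text
t 11.35 tip rel UH tool frame mm [-4.64 -1.54 31.45] F tool [-0.59 -1.18  2.61] M tool [ 0.3  -1.82 -0.01] w 0.0152 rot err deg [ 0.09  4.5  -0.15]
```

{"api": "jog_arm", "payload": {"motion": [[[0,0,0.002,0,0,0,0.01],[0,0,0.004,0,0,0,0.01],[0,0,0.005,0,0,0,0.01],[0,0,0.005,0,0,0,0.01],[0,0,0.005,0,0,0,0.01]]]}}

```text
t: 11.85
eef_pos: [0.5437, 0.1997, 0.2164]
ee_rot: [3.141, -0.48, 0.041]
force: [0.7, 0.6, -0.5]
width: 0.015
```

```bash
python3 st.py
```

```text
t 11.85 tip rel UH tool frame mm [-5.1  -1.55 36.54] F tool [ 0.38 -0.59  0.81] M tool [ 0.38 -1.76  0.  ] w 0.015 rot err deg [ 0.1   4.51 -0.14]
```

{"api": "jog_arm", "payload": {"motion": [[[0,0,0.002,0,0,0,0.01],[0,0,0.004,0,0,0,0.01],[0,0,0.006,0,0,0,0.01],[0,0,0.006,0,0,0,0.01],[0,0,0.006,0,0,0,0.01]]]}}

```text
t: 12.35
eef_pos: [0.5465, 0.1998, 0.2108]
ee_rot: [3.141, -0.479, 0.041]
force: [1.0, 2.0, -3.4]
width: 0.0154
```

```bash
python3 st.py; python3 meas.py 10
```

```text
t 12.35 tip rel UH tool frame mm [-5.81 -1.59 42.77] F tool [-0.93 -1.92  3.48] M tool [ 0.92 -1.89  0.14] w 0.0154 rot err deg [ 0.09  4.53 -0.14]
move mm [ -8.3   1.9 -42.7] deg [ 0.09  4.53 -0.14] | t 12.35 tcp [0.546 0.2   0.211] F [ 1.   2.  -3.4] w 0.0154
tip pred side crop [356.892 360.093] top [286.625 202.897]
(array([  0.484,   0.875, 283.389, 137.011], dtype=float32), 17, np.float64(4.0)) (array([  0.33 ,  -0.944, 208.562, 194.535], dtype=float32), 9, np.float64(4.25))
off px [np.float64(1.3038286569377435), np.float64(0.088142909795979)] J [[0.404, 0.043], [0.146, 0.349]] shift mm X,Y: [ 3.351 -1.154]
```

View pics/s10.png

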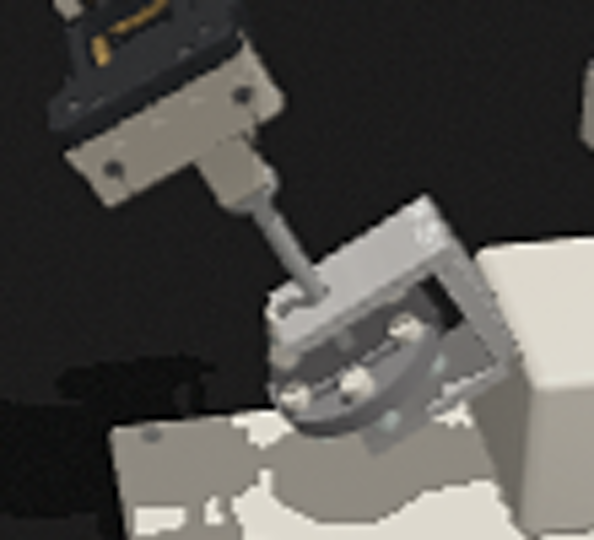

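{"api": "jog_arm", "payload": {"motion": [[[-0.002,-0.0003,0.0001,0,1.2,0,0.01],[-0.004,-0.0005,0.0002,0,2.4,0,0.01],[-0.006,-0.0006,0.0003,0,3.6,0,0.01],[-0.0076,-0.0006,0.0003,0,4.5,0,0.01],[-0.0076,-0.0006,0.0003,0,4.5,0,0.01],[-0.0076,-0.0006,0.0003,0,4.5,0,0.01],[-0.0076,-0.0006,0.0003,0,4.5,0,0.01]]]}}

```text
t: 13.15
eef_pos: [0.5398, 0.2, 0.2071]
ee_rot: [3.141, -0.558, 0.04]
force: [-2.0, 0.5, -0.2]
width: 0.0154
```

```bash
python3 st.py; python3 meas.py 11
```

```text
t 13.15 tip rel UH tool frame mm [-2.8  -1.96 42.85] F tool [-1.78 -0.61 -0.82] M tool [ 0.31 -2.64 -0.01] w 0.0154 rot err deg [ 0.12  0.05 -0.15]
move mm [  2.6   2.3 -42.9] deg [ 0.12  0.05 -0.15] | t 13.15 tcp [0.54  0.2   0.207] F [-2.   0.5 -0.2] w 0.0154
tip pred side crop [362.252 356.417] top [284.971 195.873]
(array([  0.612,   0.791, 281.179, 135.245], dtype=float32), 14, np.float64(4.25)) (array([  0.256,  -0.967, 208.451, 195.266], dtype=float32), 10, np.float64(4.125))
off px [np.float64(0.6134935557405821), np.float64(0.06985506633481305)] J [[0.403, 0.077], [0.122, 0.358]] shift mm X,Y: [ 1.59  -0.348]
```

View pics/s11.png

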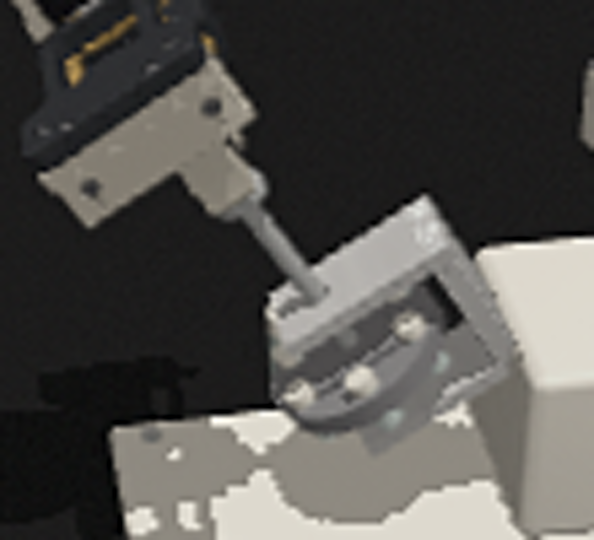

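The drum shifted (screw at crop (403,326) → (410,325)), so the axle is in the hub. I continue down the axis.

{"api": "jog_arm", "payload": {"motion": [[[0.0006,0,0.003,0,0,0,0.01],[0.0006,0,0.006,0,0,0,0.01],[0.0006,0,0.009,0,0,0,0.01],[0.0006,0,0.012,0,0,0,0.01],[0.0006,0,0.015,0,0,0,0.01],[0.0006,0,0.015,0,0,0,0.01],[0.0006,0,0.015,0,0,0,0.01]]]}}

```text
t: 13.95
eef_pos: [0.5495, 0.2009, 0.1958]
ee_rot: [3.139, -0.554, 0.041]
force: [-2.2, 0.7, -5.3]
width: 0.0154
```

```bash
python3 st.py
```

```text
t 13.95 tip rel UH tool frame mm [-1.06 -2.26 57.58] F tool [-4.66 -0.78  3.31] M tool [ 0.2  -3.53 -0.07] w 0.0154 rot err deg [ 0.22  0.28 -0.15]
```

{"api": "jog_arm", "payload": {"motion": [[[-0.0008,0,0,0,0.1,0,0.01],[-0.0016,0,0,0,0.25,0,0.01],[-0.0016,0,0,0,0.25,0,0.01],[-0.0016,0,0,0,0.25,0,0.01]]]}}

```text
t: 14.35
eef_pos: [0.5493, 0.2015, 0.1964]
ee_rot: [3.138, -0.555, 0.041]
force: [-2.0, -1.3, -5.8]
width: 0.0151
```

```bash
python3 st.py; python3 meas.py 12
```

```text
t 14.35 tip rel UH tool frame mm [-0.74 -2.61 56.95] F tool [-4.86  1.18  3.82] M tool [-0.36 -3.72  0.03] w 0.0151 rot err deg [ 0.29  0.2  -0.15]
move mm [  0.1   3.6 -56.9] deg [ 0.29  0.2  -0.15] | t 14.35 tcp [0.549 0.202 0.196] F [-2.  -1.3 -5.8] w 0.0151
tip pred side crop [380.644 372.865] top [287.116 176.228]
(array([  0.579,   0.816, 287.078, 142.592], dtype=float32), 16, np.float64(4.0)) (array([  0.216,  -0.976, 208.783, 194.227], dtype=float32), 11, np.float64(4.25))
off px [np.float64(0.5312755533790677), np.float64(0.08526635759366509)] J [[0.404, 0.068], [0.109, 0.362]] shift mm X,Y: [ 1.343 -0.169]
```

View pics/s12.png

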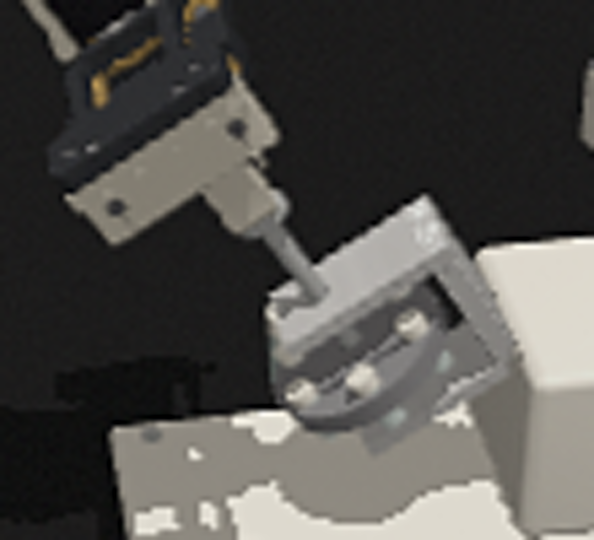

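Run:
```python
from h import *
s=pose()[2];print(np.round(s["q"],3),np.round(s["qd"],4),np.round(s["joint_efforts"],2));print(s["moment"])
```

```text
[ 0.575  0.016 -1.016  1.398 -0.279 -0.287] [-0.0012  0.0004 -0.001  -0.0008  0.0003  0.0002] [ 9.000e-02 -2.857e+01  2.846e+01  1.760e+00 -7.600e-01 -2.000e-02]
[-0.46177473  3.80405198 -0.15476972]
```

Joint 3 is at -1.016, close to its -1.02 limit, which explains the poor x tracking. I probe a short way down the axis to see whether that relaxes.

{"api": "jog_arm", "payload": {"motion": [[[0,0,0.003,0,0,0,0.01],[0,0,0.006,0,0,0,0.01],[0,0,0.006,0,0,0,0.01],[0,0,0.006,0,0,0,0.01]]]}}

```text
t: 14.85
eef_pos: [0.5531, 0.202, 0.192]
ee_rot: [3.138, -0.553, 0.041]
force: [-2.5, 0.3, -5.6]
width: 0.0156
```

```bash
cat >> st.py <<'E'
print("q",np.round(s["q"],4))
E
python3 st.py
```

```text
t 14.85 tip rel UH tool frame mm [-0.03 -2.87 62.77] F tool [-5.06 -0.42  3.41] M tool [-0.2  -3.88 -0.03] w 0.0156 rot err deg [ 0.32  0.29 -0.15]
q [ 0.55  0.03 -1.02  1.45 -0.26 -0.32]
```

Joint 3 stays on its limit and the pin is being dragged up-slope, so I'll regrip. The axle is captive in the upper arm and hub. I release it, make the tool about 15° steeper about the jaw axis to unfold the arm, and grip again.

{"api": "jog_arm", "payload": {"motion": [[[0,0,0,0,0,0,0.02],[0,0,0,0,0,0,0.026],[0,0,0,0,0,0,0.03],[0,0,0,0,0,0,0.03]]]}}

```text
t: 15.25
eef_pos: [0.5537, 0.2023, 0.1929]
ee_rot: [3.138, -0.555, 0.04]
force: [0.6, -0.9, -0.1]
width: 0.0292
```

```bash
python3 st.py; python3 meas.py 13
```

```text
t 15.25 tip rel UH tool frame mm [ 1.17 -3.24 62.29] F tool [0.41 0.95 0.41] M tool [ 0.02 -1.8  -0.05] w 0.0292 rot err deg [ 0.29  0.21 -0.17]
q [ 0.55  0.03 -1.02  1.45 -0.26 -0.32]
move mm [ -1.9   4.2 -62.3] deg [ 0.29  0.21 -0.17] | t 15.25 tcp [0.554 0.202 0.193] F [ 0.6 -0.9 -0.1] w 0.0292
tip pred side crop [389.389 377.336] top [286.694 166.298]
(array([  0.586,   0.81 , 289.32 , 145.769], dtype=float32), 10, np.float64(3.75)) (array([  0.297,   0.955, 209.006, 189.367], dtype=float32), 4, np.float64(2.5))
off px [np.float64(0.5570760887158156), np.float64(-1.2716027580456264)] J [[0.404, 0.07], [0.066, -0.36]] shift mm X,Y: [0.743 3.666]
```

View pics/s13.png

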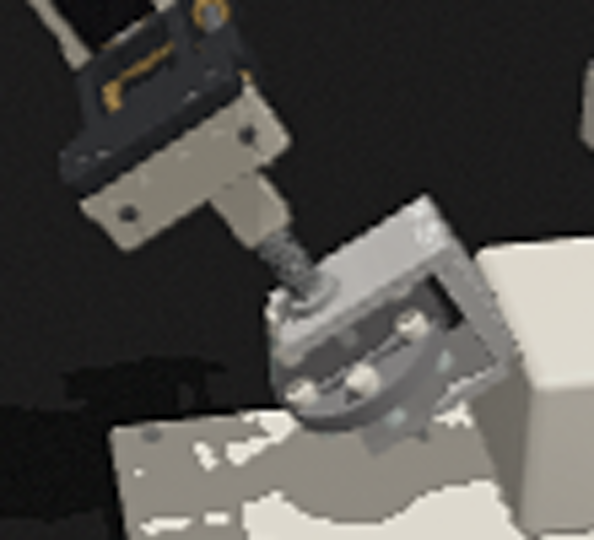

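View pics/t13.png

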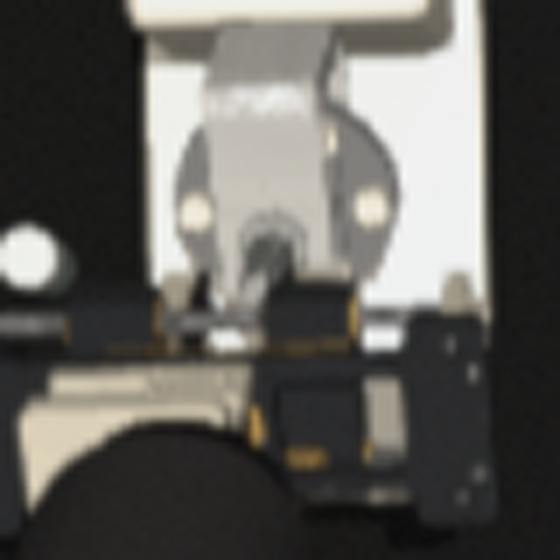

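After release the axle slid down by itself. The collar is now at the upper arm (side crop (315,290)) and the tip shows below the lower arm at (420,433). I withdraw and verify.

{"api": "jog_arm", "payload": {"motion": [[[0,0,-0.003,0,0,0,0.05],[0,0,-0.012,0,0,0,0.06],[0,0,-0.03,0,0,0,0.06],[0,0,-0.055,0,0,0,0.06],[0,0,-0.09,0,0,0,0.06],[0,0,-0.12,0,0,0,0.06],[0,0,-0.12,0,0,0,0.06]]]}}

```text
t: 16.05
eef_pos: [0.4898, 0.2021, 0.2988]
ee_rot: [-3.138, -0.558, 0.04]
force: [-0.2, 1.3, 0.2]
width: 0.0598
```

```bash
python3 st.py
python3 - <<'E'
from h import *
save("side","s14.png",(265,110,345,190),7.4)
save("top","t14.png",(170,150,250,230),7)
for d in(-.006,0,.02,.046,-.09,-.104): print(d,(proj("side",UH+d*AX)+.5-[265,110])*7.4,(proj("top",UH+d*AX)+.5-[170,150])*7)
E
```

```text
t 16.05 tip rel UH tool frame mm [  3.64  -6.64 -61.4 ] F tool [-0.02 -1.28 -0.28] M tool [ 0.16 -1.75 -0.04] w 0.0598 rot err deg [-0.05  0.01 -0.2 ]
q [ 0.98 -0.19 -0.87  0.74 -0.68  0.1 ]
-0.006 [190.08210455 266.91142968] [277.74107467 299.47019219]
0 [180.80971252 254.78298839] [275.8141397  306.20858608]
0.02 [149.36131793 213.64797105] [269.28013916 329.05765473]
0.046 [107.1911966  158.48875878] [260.52194517 359.68461507]
-0.09 [312.57987648 427.14053005] [303.21580896 210.38633789]
-0.104 [331.75421373 452.22087852] [307.20634346 196.43164104]
```

View pics/s14.png

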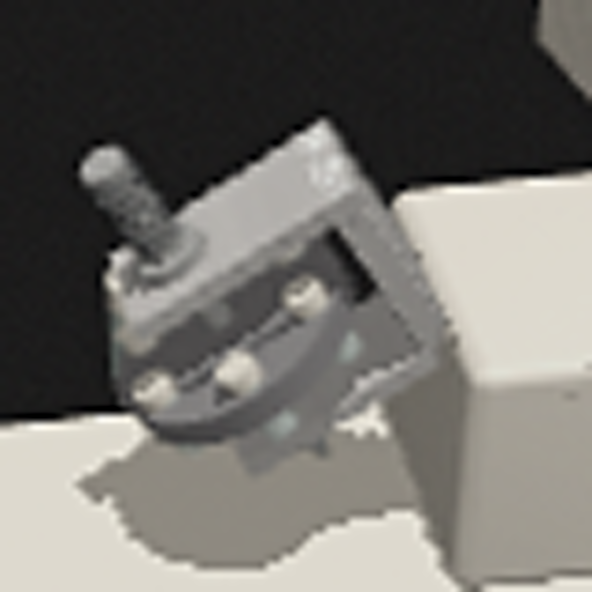

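View pics/t14.png

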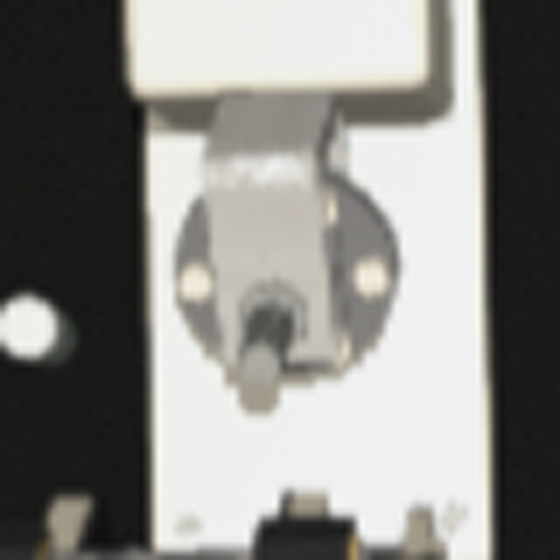

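The knob top is at side crop (105,165) against (107,158) predicted for flush, and the tip emerges below the lower arm at (322,450). I enlarge the collar to look for a gap.

Run:
```python
from h import *
im=optics.grab_frame("side")[:,:,::-1]
cv2.imwrite("pics/z15.png",cv2.resize(im[126:152,272:304],None,fx=20,fy=20,interpolation=cv2.INTER_CUBIC))
c=lambda d,x=0,y=0:(proj("side",UH+d*AX+x*XX+y*YY)+.5-[272,126])*20
print("top c",c(.046));
for d in(0,.006): print(d,"collar ends x",c(d,-.013),c(d,.013),"y",c(d,0,-.013),c(d,0,.013))
f=optics.grab_frame("side")
cv2.imwrite("pics/full15.png",f[:,:,::-1])
```

```text
top c [149.70593676 108.34799671]
0 collar ends x [260.06848302 424.5927325 ] [437.89476485 312.22497312] y [367.68433485 426.3255562 ] [330.04714494 312.0387797 ]
0.006 collar ends x [234.54183635 391.88818314] [412.90398098 278.84235939] y [342.24039158 393.17715619] [304.96716946 279.10634858]
```

View pics/z15.png

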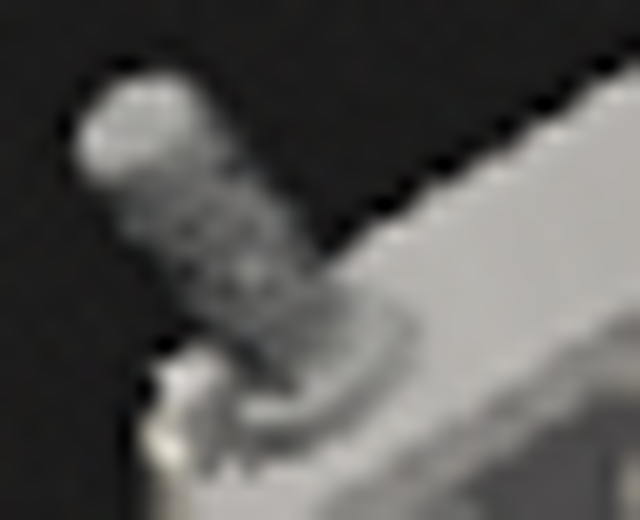

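View pics/full15.png

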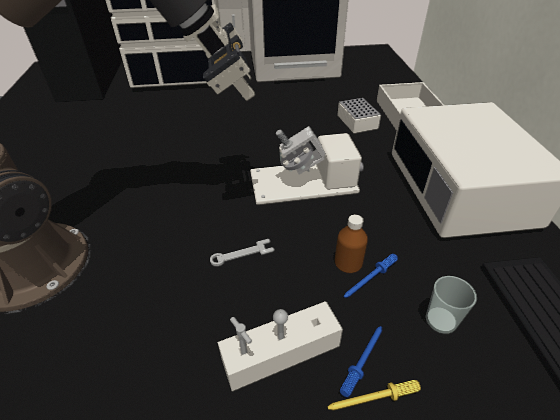

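No gap shows under the collar. The T and ball pins, bottle, wrench and vial are where they were, and the arm is clear. I hand the job in.

```bash
python3 -c "
from station import arm
print(arm.job_done())"
```

```text
the job is handed in; nothing more can be done
None
```

The axle is back in the rotator and the job is handed in at about 16 s of the 51 s. I gripped the steel knob-and-collar pin, lifted it out of the block, and threaded it through the upper arm and the sagging drum. Readings were about 6 N or less throughout.

- **Last stretch:** near 63 mm depth joint 3 reached its limit (-1.02) and pushed the pin about 5 N sideways. I released it there to regrip. It then slid through the lower arm by its own weight, so I backed the gripper away.
- **Last checks:** the side view shows the collar on the upper arm with no visible gap, the tip out below the lower arm, and the gripper clear. The T and ball pins are still in the block, and the bottle, wrench and vial look unmoved.
- **Uncertain:** flushness was judged from images only, to about 1–2 mm; the knob top measured slightly lower than predicted. I did not press the collar to confirm.
- **Disagreed with the first picture:** the two blue pins and the yellow pin, which were free-standing, fell over early on. No contact force showed and the fingers stayed above them, so they probably toppled by themselves.

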